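# Load, cover, wind and start the grooming-tool drying box

## Task

Dry the grooming tools: first snap the drying box's rocker, left on, over to OFF. Then put every tool from the top acrylic tray inside the basin, lay the cover plate over its two studs so that it drops flat onto the rim, after that wind the timer key clockwise to its stop by repeated part turns, and last of all snap the rocker over to ON; leave jar, ramekin and soap tin where they are.

Things in the scene. Friction and masses are not known exactly. Their poses are not given: they have to be found in the camera images.
- basin (a point): White drying box, fixed on the counter, left or right: open basin 170 (x) by 150 mm (y) inside. The point is the centre of its floor, 22 mm above the counter; x points to the back, z up. The rim is 65 mm above the point; front and back walls 22 mm thick, sides 6 mm. A grey control deck lies in front from x = -173 to -107 mm, 162 mm wide, its top 48 mm above the point.
- stud_front (a point): Foot of the front stud, on the middle of the front wall's rim, 96 mm before the basin's centre: an upright steel stud 8 mm across and 14 mm high, the last 4 mm tapering to 4 mm.
- stud_back (a point): Foot of the back stud, the same on the back wall, 192 mm behind the front one.
- rocker (a joint): Fan switch on the deck: a black rocker paddle 24 (x) by 58 (y) by 8 mm, pivoted in its middle, tilting across the box. An over-centre action snaps it to either side and holds it: -0.3 rad is OFF (end far from the key down), +0.3 rad is ON (end near the key, with a white mark, down). About 3.5 N at the raised end takes it past its centre at 0.
- rocker_pivot (a point): Fixed pivot of the rocker, at the middle of the paddle's thickness, 14 mm above the deck: 140 mm before the basin's centre and 36 mm to its -y side. Axes as those of the basin.
- rocker_on (a point): Pressing place on the top of the rocker's ON end, 22 mm from the pivot on its +y side (towards the key); moves with the paddle.
- rocker_off (a point): Pressing place on the top of the rocker's OFF end, 22 mm from the pivot on its -y side.
- key (a joint): Winding key of the timer. 0 is run down, grows clockwise seen from above, stop at 3.6 rad (fully wound). It is sprung but held by a ratchet brake: it stays where it is left; turning it takes under 0.12 N m.
- key_grip (a point): Centre of the key's flat wing, 28 mm above the deck, on the key's upright axis: wing 46 mm wide (x), 10 mm thick (y), 32 mm high, of steel. x and y turn with the key. It stands 140 mm before the basin's centre and 48 mm to its +y side.
- cover_grip (a point): Cover of the drying box: loose aluminium plate 214 (x) x 162 (y) x 5 mm, 0.35 kg, with 12 mm round holes on its x middle line 96 mm either side of its centre, and a grip rib 60 mm long (x), 12 thick, 35 high in the middle of its top. The point is in the rib, 22.5 mm above the underside; z up. Lies flat on the counter at the start; fits either way round.
- tray (a point): Centre of the floor of the top tray of three clear acrylic tiers, fixed on the counter, 140 mm above it; the tray is 200 x 200 mm with a 12 mm lip around. x away from the robot, z up.
- slicker_grip (a point): Red palm slicker brush, 0.09 kg: a pad 72 x 40 x 14 mm with an upright grip rib 60 mm long, 16 mm thick on top, along its middle; 44 mm high in all, standing on its pad. The point is the centre, half-way up (22 mm above the underside); x runs along the rib, z up. May be absent. It stands in the top tray at the start.
- groomer_grip (a point): Purple silicone palm groomer, 0.08 kg (its rounded end reaches 39 mm from the centre): a pad 66 x 42 x 16 mm with an upright grip rib 40 mm long, 18 mm thick on top, along its middle; 46 mm high in all, standing on its pad. The point is the centre, half-way up (23 mm above the underside); x runs along the rib, z up. May be absent. It stands in the top tray at the start.
- comb_grip (a point): Steel palm comb, 0.11 kg: a pad 72 x 30 x 12 mm with an upright grip rib 68 mm long, 10 mm thick on top, along its middle; 44 mm high in all, standing on its pad. The point is the centre, half-way up (22 mm above the underside); x runs along the rib, z up. May be absent. It stands in the top tray at the start.
- nailbrush_grip (a point): Wooden nail brush, 0.08 kg: a pad 70 x 38 x 16 mm with an upright grip rib 50 mm long, 20 mm thick on top, along its middle; 44 mm high in all, standing on its pad. The point is the centre, half-way up (22 mm above the underside); x runs along the rib, z up. May be absent. It stands in the top tray at the start.
- jar: Bystander: closed amber glass jar, 64 mm across, 85 mm high, beyond the cover. Origin at its underside.
- ramekin: Bystander: white ceramic ramekin, 72 mm across, 42 mm high. Origin at its underside.
- soap_tin: Bystander: closed aluminium soap tin 60 x 90 x 30 mm. Origin at its underside.
Mind the look-alikes: they are no part of the job. What is shaped like the part that bears nailbrush_grip but green or turquoise is not meant.

How it is judged:
By the outcome, as a careful person would: the job done as asked, in the order asked, and still so for the second after the job is handed in, with the robot touching nothing.
Of slicker, groomer, comb, nailbrush only 2 to 4 are there at a start; the rules pass over those that are not, and their reading is None.
At some moment in a run one of slicker, groomer, comb, nailbrush may be knocked a few centimetres aside while the robot is not near it.
Once in a run the grip may slacken for a moment while it holds something.
It also fails if it takes over 210 s, if anything falls off the work surface, if the arm or the gripper's body presses on something with over 40 N, if the wrist force passes 120 N, or if a joint passes its speed limit or range.

## Robot

A 6-joint arm with a two-finger parallel gripper is mounted at the origin on the work surface. World frame = base frame: x ahead of the robot, y to its left, z up, the work surface at z = 0. Lengths are in m, angles in degrees, forces in N, time in s.
With the tool pointing down it reaches from about 0.25 to 0.725 m from the base axis. Payload 9.7 kg.
Tool frame: the origin (TCP) lies at the very end of the fingers, on their centre line; the grasp point (between the pads) lies 19 mm behind it; z points along the fingers, y is the line along which they close (so a half turn about z gives the same grasp; the last joint's range is limited). The gripper opens to 85 mm and grips with 20 to 120 N. Pads are 22 mm wide; open, the fingers measure 114 mm over their backs; the gripper's body (76 mm by 85 mm) begins 54 mm behind the grasp point. The pads swing forward as they close: fully open they stand 13 mm farther back than shut.
Start: joints at [-71.734, 4.979, 10.078, 95.1, 0, 90], TCP at [0.172, -0.522, 0.231] pointing down, gripper open.
Joint ranges: [-179.16, 179.16], [-48.56, 103.87], [-65.8, 70.77], [-126.05, 130.52], [-82.76, 87.17], [-180, 180]. Speed limits (degrees/s): [127.2, 127.2, 147.25, 180, 180, 180].

## Interface

Orientations are given as [roll, pitch, yaw] about the fixed x, y, z axes, in that order (R = Rz(yaw) Ry(pitch) Rx(roll)).
In Python, from workcell import bot, viewer, finder gives the robot as it stands. The module is installed in compiled form; this text tells all that it offers.
- The arm moves only by the shell command python3 -m inch 'ROWS' [FORCE]. ROWS is JSON, a list that holds one entry, the list of rows, each a list of 7 numbers: the opening in per cent of the stroke, from 0 (shut) to 100 (fully open), then the shift along the tool's x, y, z in mm, then the turn, a rotation vector about the tool's x, y, z in degrees. In form: [[[grip, tx, ty, tz, ax, ay, az], ...]]. A call has 1 to 8 rows; each row shifts and turns the commanded pose from where the row before left it, along the tool's axes as they then stand; what a row does not reach is not made up. A row lasts 1/8 s, in which the tool goes at most 62.5 mm and 10.7 degrees, less where a joint would pass 70% of its speed; a pose out of reach is approached as far as the arm can. A call with a gripper value outside its range is refused whole. The fingers move at their own pace and stop on an object; FORCE is the grip in N (left out, the last holds). Time passes only in rows, so rows that do not move let the fingers close. It gives the time, the measured TCP pose, the force, the opening and the grip force at its end, in the units of the state.
- bot.get_obs(): the state, without advancing time (a new reading comes with each control period).
- viewer.camera(name): name is "side" or "top"; returns a dict with "pixels" (480x640x3 uint8, red, green, blue), "vfov" (degrees; the focal length in pixels is half the picture's height over the tangent of half this angle, whatever the lens; pixels are square), "cx", "cy" (the principal point, pixels), "R" (3x3) and "t" (3): a world point X has camera coordinates R X + t. Camera axes: x right, y down, z forward; pixel columns grow to the right and rows downward; lengths in m; the calibration is good to about 2 mm. A picture is of the moment at which its call begins. There is no depth.
- bot.job_done(): hands the job in; it is judged then, once.
Trained networks look in the newest picture that a camera, given by its name, has taken for a name from the list of things; names that differ only in an ending like _2 or _b are one class to them, and where a whole thing is asked for, a point or a joint stands for the part that bears it (a point fixed in the world has none). Each returns a list of dicts, best first, with "conf" (0 to 1); they miss things now and then, are a little off and sometimes report something else, mostly with a low value. They report only what shows in the picture. A call takes as long as a camera call. They do not tell look-alikes from the thing itself.
- finder.outline_of(camera, thing): "pixels" (480x640 bool, what is visible of it) and "extent" ([centre column, centre row, width, height] in pixels, round what is visible of it).
- finder.mark_of(camera, thing): "position" ([column, row] in pixels: a listed point, or the origin of a listed thing).
The state is a dict: "time": time; "q": joint angles; "qd": joint speeds; "joint_efforts": joint torques, N m; "ee_pos": TCP position; "tcp_rot": TCP orientation; "wrist_force": force on the tool from outside, world axes, zero at the start; "torque": the same for the moment, N m; "opening": finger opening in m; "grasp_force": force on a finger pad.
Only numpy, scipy, OpenCV 4.12 (cv2) and the standard library are available. Lean on these libraries where they do the work, as an engineer would, in place of code of your own. Each camera call takes 0.05 s, during which the arm holds its last target. There are 200 camera calls.

## Working session

There is one attempt and no reset: what is moved stays moved. The work goes in short steps, Python scripts to look and compute and a shell command to move; the robot and the scene stay as the last step left them, time stands still between calls to the robot, and variables do not carry over. Pictures are saved under pics/ and viewed, at most 14 in all, crops included, and the job is handed in when it is done.

```bash
mkdir -p pics; cat > h.py <<'E'
import numpy as np, cv2
from workcell import bot, viewer, finder
def cam(n):
    c=viewer.camera(n); c['f']=240/np.tan(np.radians(c['vfov'])/2); c['R']=np.array(c['R']); c['t']=np.array(c['t']); return c
def ray(c,p):
    d=c['R'].T@np.array([(p[0]-c['cx'])/c['f'],(p[1]-c['cy'])/c['f'],1]); return -c['R'].T@c['t'],d
def atz(c,p,z):
    o,d=ray(c,p); return o+d*(z-o[2])/d[2]
def proj(c,X):
    v=c['R']@np.array(X)+c['t']; return c['f']*v[:2]/v[2]+[c['cx'],c['cy']]
def save(c,n): cv2.imwrite('pics/'+n,cv2.cvtColor(c['pixels'],cv2.COLOR_RGB2BGR))
def tri(c1,p1,c2,p2):
    o1,d1=ray(c1,p1);o2,d2=ray(c2,p2)
    s=np.linalg.lstsq(np.c_[d1,-d2],o2-o1,rcond=None)[0]
    a=o1+d1*s[0];b=o2+d2*s[1]; return (a+b)/2,np.linalg.norm(a-b)
E
python3 - <<'E'
from h import *
C={n:cam(n) for n in('top','side')}
for n,c in C.items():
    save(c,n+'0.png'); print(n,c['f'],-c['R'].T@c['t'],c['R'].round(2).tolist())
for t in 'basin stud_front stud_back rocker_pivot rocker_on rocker_off key_grip cover_grip tray slicker_grip groomer_grip comb_grip nailbrush_grip jar ramekin soap_tin'.split():
    P={}
    for n in C:
        m=finder.mark_of(n,t); P[n]=m
        print(t,n,[(round(x['conf'],2),np.round(x['position']).tolist()) for x in m[:3]])
    if P['top'] and P['side']:
        x,e=tri(C['top'],P['top'][0]['position'],C['side'],P['side'][0]['position']); print('   ',x.round(3),round(e,4))
print(bot.get_obs())
E
```

```text
top 460.0278911177973 [0.41465035 0.06378643 1.02952607] [[-0.05, -1.0, 0.0], [-0.97, 0.05, -0.22], [0.22, -0.01, -0.98]]
side 529.8462686992602 [0.24520684 0.88239582 0.75071561] [[-0.9, -0.43, 0.01], [-0.26, 0.52, -0.82], [0.34, -0.74, -0.58]]
basin top [(0.73, [476.0, 270.0]), (0.41, [219.0, 327.0])]
basin side [(0.85, [390.0, 201.0])]
    [ 0.547 -0.296  0.024] 0.0089
stud_front top [(0.93, [487.0, 315.0])]
stud_front side [(0.62, [425.0, 189.0])]
    [ 0.453 -0.282  0.092] 0.0061
stud_back top [(0.6, [481.0, 223.0]), (0.34, [180.0, 282.0])]
stud_back side [(0.83, [358.0, 172.0]), (0.28, [372.0, 268.0])]
    [ 0.64  -0.296  0.089] 0.0045
rocker_pivot top [(0.72, [504.0, 337.0])]
rocker_pivot side [(0.92, [448.0, 191.0])]
    [ 0.405 -0.314  0.083] 0.0019
rocker_on top [(0.62, [493.0, 338.0])]
rocker_on side [(0.72, [445.0, 199.0]), (0.34, [262.0, 231.0])]
    [ 0.405 -0.298  0.068] 0.0
rocker_off top [(0.59, [516.0, 341.0])]
rocker_off side [(0.63, [453.0, 185.0])]
    [ 0.397 -0.332  0.092] 0.0
key_grip top [(0.74, [464.0, 332.0])]
key_grip side [(0.6, [437.0, 200.0]), (0.53, [3
[... 1291 characters left out ...]
   [ 0.795 -0.05  -0.003] 0.0107
{'time': 1.7, 'q': array([-7.17341635e+01,  4.97675815e+00,  1.00785392e+01,  9.50981513e+01,
       -2.02410514e-03,  9.00004726e+01]), 'qd': array([ 0.07600752,  0.12901216, -0.09356904,  0.03374192, -0.08547111,
        0.00264979]), 'joint_efforts': array([-3.24907473e-03, -5.20092022e+01,  4.64858007e+01,  1.73714561e-03,
       -9.03466571e-05, -8.95387764e-07]), 'ee_pos': array([ 0.17237679, -0.52229577,  0.23130762]), 'tcp_rot': array([1.79996370e+02, 2.02407519e-03, 1.82653638e+01]), 'wrist_force': array([-0.53108372, -0.41858612, -0.24937761]), 'torque': array([0.00348973, 0.02289624, 0.02766833]), 'grasp_force': 0.0, 'opening': 0.08539755002878043}
```

View pictures.

View pics/top0.png

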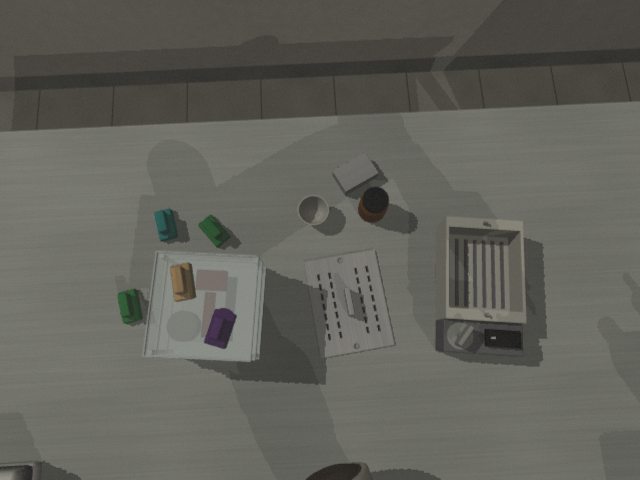

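View pics/side0.png

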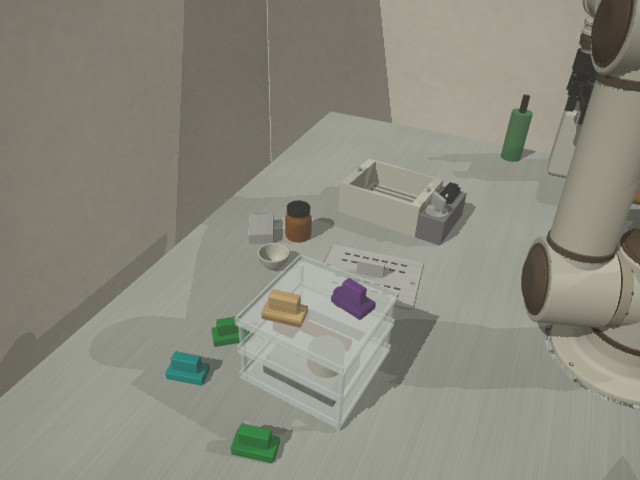

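```bash
cat >> h.py <<'E'
from scipy.optimize import minimize, least_squares
def box(lx,ly,z0,z1):
    return np.array([[a*lx/2,b*ly/2,z] for a in(-1,1) for b in(-1,1) for z in(z0,z1)])/1000
PARTS=dict(groomer_grip=[box(66,42,0,16),box(40,18,16,46)],nailbrush_grip=[box(70,38,0,16),box(50,20,16,44)],
  cover_grip=[box(214,162,0,5),box(60,12,5,40)])
def render(c,parts,p,z):
    m=np.zeros((480,640),np.uint8)
    R=np.array([[np.cos(p[2]),-np.sin(p[2]),0],[np.sin(p[2]),np.cos(p[2]),0],[0,0,1]])
    for b in parts:
        q=np.array([proj(c,R@v+[p[0],p[1],z]) for v in b])
        cv2.fillConvexPoly(m,cv2.convexHull((q*16).round().astype(np.int32)),1,shift=4)
    return m>0
def fit(name,masks,z,xy):  # masks: [(cam,mask)]
    def L(p): 
        s=0
        for c,m in masks:
            r=render(c,PARTS[name],p,z); s-=(r&m).sum()/(r|m).sum()
        return s
    best=min((minimize(L,[*xy,a],method='Nelder-Mead',options=dict(initial_simplex=[[xy[0]+i,xy[1]+j,a+k] for i,j,k in((0,0,0),(.02,0,.1),(0,.02,-.2),(.01,.01,.3))])) for a in np.radians(range(-90,90,30))),key=lambda r:r.fun)
    return best.x[:2].round(4),round(np.degrees(best.x[2]),1),round(-best.fun/len(masks),3)
def fitbox(obs): # obs: [(cam,localpoint,pix)]
    def res(p):
        R=np.array([[np.cos(p[2]),-np.sin(p[2]),0],[np.sin(p[2]),np.cos(p[2]),0],[0,0,1]])
        return np.concatenate([proj(c,R@np.array(l)+[p[0],p[1],.022])-q for c,l,q in obs])
    r=least_squares(res,[.547,-.29,-.05],loss='soft_l1',f_scale=2); return r.x,res(r.x)
E
python3 - <<'E'
from h import *
C={n:cam(n) for n in('top','side')}
loc=dict(basin=(0,0,0),stud_front=(-.096,0,.065),stud_back=(.096,0,.065),rocker_pivot=(-.14,-.036,.062),key_grip=(-.14,.048,.076))
obs=[]
for t,l in loc.items():
    for n in C:
        m=finder.mark_of(n,t)
        if m: obs.append((C[n],l,m[0]['position']))
x,r=fitbox(obs); print(x[:2].round(4),np.degrees(x[2]).round(2),r.round(1))
for t,z,xy,h in(('groomer_grip',.14,(.447,.248),.14),('nailbrush_grip',.14,(.543,.317),.14),('cover_grip',0,(.49,-.01),0)):
    ms=[]
    for n in C:
        e=proj(C[n],[*xy,z+.02])
        o=[k for k in finder.outline_of(n,t) if np.hypot(*(np.array(k['extent'][:2])-e))<25]
        if o: ms.append((C[n],o[0]['pixels'])); print(t,n,o[0]['conf'],o[0]['extent'])
    if t=='cover_grip': ms=[m for m in ms if m[0] is C['top']]
    print(t,fit(t,ms,z,xy),[fit(t,[m],z,xy) for m in ms])
im=C['top']['pixels'][...,::-1]
a=cv2.resize(im[300:370,430:535],(800,533),interpolation=cv2.INTER_CUBIC); cv2.imwrite('pics/key0.png',a)
b=cv2.resize(im[195:365,100:270],(600,600),interpolation=cv2.INTER_CUBIC); cv2.imwrite('pics/tray0.png',b)
E
```

```text
[ 0.5453 -0.2925] -7.99 [-1.3 -1.8  2.6 -0.7 -1.3 -0.2  2.  -0.6  2.7 -1.1 -1.9  0.7 -0.1 -0.9
 -0.   1.4  0.4  0.2  3.2  1.1]
groomer_grip top 0.65 [220.5, 328.6, 35.2, 37.6]
groomer_grip side 0.59 [354.1, 298.9, 45.4, 40.1]
groomer_grip (array([0.4512, 0.2429]), np.float64(-18.6), np.float64(0.901)) [(array([0.4509, 0.2428]), np.float64(-18.8), np.float64(0.897)), (array([0.4508, 0.2425]), np.float64(-20.2), np.float64(0.909))]
nailbrush_grip top 0.71 [184.6, 280.9, 26.3, 40.1]
nailbrush_grip side 0.77 [284.8, 307.1, 44.1, 34.1]
nailbrush_grip (array([0.5407, 0.3156]), np.float64(-171.0), np.float64(0.869)) [(array([0.5429, 0.3158]), np.float64(8.4), np.float64(0.879)), (array([0.5423, 0.3152]), np.float64(2.1), np.float64(0.872))]
cover_grip top 0.81 [347.9, 304.0, 91.1, 110.0]
cover_grip side 0.94 [376.4, 279.0, 98.2, 66.7]
cover_grip (array([ 0.4975, -0.0105]), np.float64(7.3), np.float64(0.963)) [(array([ 0.4975, -0.0105]), np.float64(7.3), np.float64(0.963))]
```

View pics/key0.png

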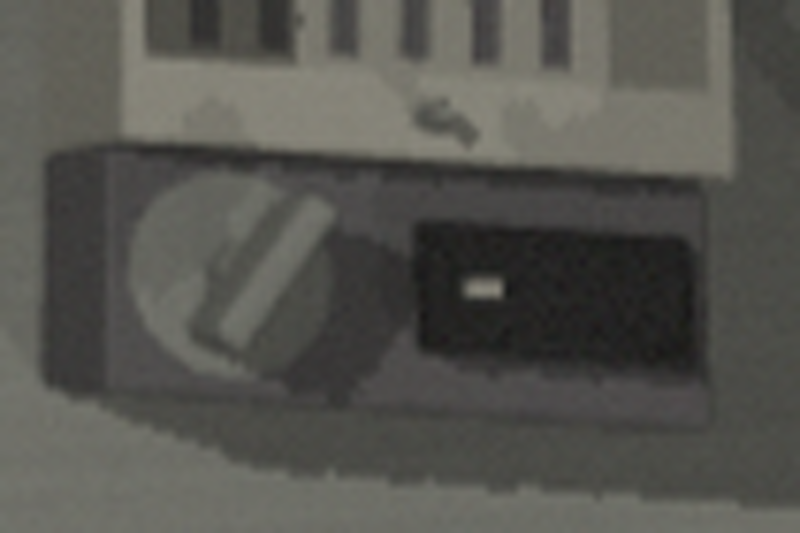

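View pics/tray0.png

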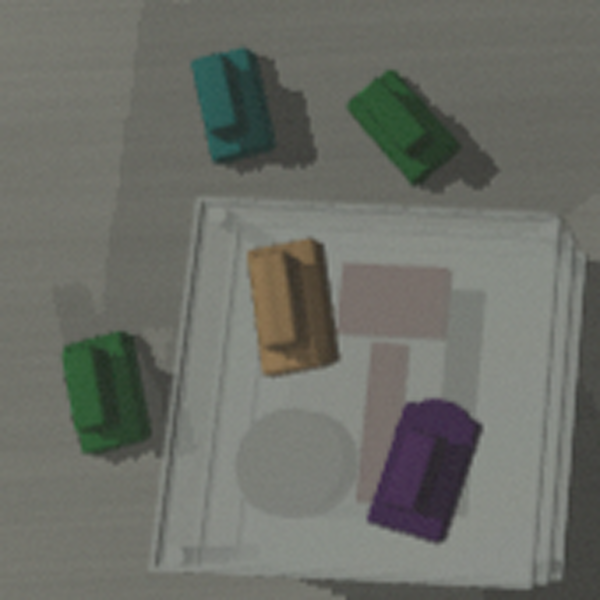

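In the tray, the wooden brush at top (181,282) is the nailbrush: it is brown and stands in the tray. The look-alikes at (128,306) and (213,231) (green) and (166,225) (turquoise) lie on the counter. The purple groomer is at (220,328), and there is no slicker or comb. The rocker's marked end (492,338) is down, which is ON. The key wing runs from about (460,344) to (473,327).

```bash
cat >> h.py <<'E'
def plan(xyz,yaw):
    o=bot.get_obs(); p=o['ee_pos']; y=o['tcp_rot'][2]; d=np.array(xyz)-p; a=np.radians(y)
    t=np.array([np.cos(a)*d[0]+np.sin(a)*d[1],np.sin(a)*d[0]-np.cos(a)*d[1],-d[2]])*1000
    az=-((yaw-y+180)%360-180)
    print('t',round(o['time'],1),'pos',p.round(4),'yaw',round(y,1),'q6',round(o['q'][5],1),'F',o['wrist_force'].round(1),'| shift',t.round(1),'len',round(np.linalg.norm(t)),'turn',round(az,1))
E
python3 - <<'E'
from h import *
c=cam('top');C={'top':c,'side':cam('side')}
k=lambda u,v:(np.array([u,v])+.5)/7.619+[430,300]-.5
obs=[(c,(-.107,-.081,.065),k(733,178)),(c,(-.107,.081,.065),k(120,143)),(c,(-.173,.081,.048),k(105,390)),(c,(-.173,-.081,.048),k(708,425)),(c,(.107,.081,.065),(447,218.5)),(c,(.107,-.081,.065),(522,222))]
x,r=fitbox(obs);print(x[:2].round(4),np.degrees(x[2]).round(2),r.round(1))
loc=dict(basin=(0,0,0),stud_front=(-.096,0,.065),stud_back=(.096,0,.065),rocker_pivot=(-.14,-.036,.062),key_grip=(-.14,.048,.076))
for t,l in loc.items():
    for n in C:
        m=finder.mark_of(n,t)
        if m: obs.append((C[n],l,m[0]['position']))
x,r=fitbox(obs);print(x[:2].round(4),np.degrees(x[2]).round(2),r.round(1))
w=lambda l:np.array([x[0]+np.cos(x[2])*l[0]-np.sin(x[2])*l[1],x[1]+np.sin(x[2])*l[0]+np.cos(x[2])*l[1]]).round(4)
for t,l in loc.items(): print(t,w(l))
print('off',w((-.14,-.058)),'on',w((-.14,-.014)))
a=atz(c,k(230,335),.114);b=atz(c,k(325,205),.114);print('key',(a+b)/2,np.degrees(np.arctan2(*(b-a)[1::-1])),np.linalg.norm(b-a))
plan([*w((-.14,-.058)),.13],np.degrees(x[2]))
E
```

```text
[ 0.5461 -0.2921] -6.81 [ 0.1  0.5  0.1 -0.3 -0.4  0.7  0.7  1.5 -1.1 -2.3  0.4 -0.9]
[ 0.5467 -0.2916] -7.01 [-0.4  0.3 -0.3 -0.8 -0.9  0.2  0.2  1.3 -1.2 -2.7  0.3 -1.  -2.9 -0.2
  1.7  0.3  1.  -1.2  0.6  0.5  0.9  0.3  0.4  1.6 -0.1  0.4 -0.7  0.6
  1.8 -1.2 48.9 -1.2]
basin [ 0.5467 -0.2916]
stud_front [ 0.4515 -0.2799]
stud_back [ 0.642  -0.3033]
rocker_pivot [ 0.4034 -0.3103]
key_grip [ 0.4136 -0.2269]
off [ 0.4007 -0.3321] on [ 0.4061 -0.2884]
key [ 0.41394281 -0.22779264  0.114     ] -42.31091524506528 0.04205679981434678
t 3.2 pos [ 0.1724 -0.5223  0.2313] yaw 18.3 q6 90.0 F [-1.3  0.9  0.1] | shift [ 276.4 -109.   101.3] len 314 turn 25.3
```

```bash
python3 -m inch '[[[0,55.3,-21.8,10,0,0,0],[0,55.3,-21.8,10,0,0,0],[0,55.3,-21.8,10,0,0,0],[0,55.3,-21.8,10,0,0,0],[0,55.3,-21.8,10,0,0,0],[0,0,0,15,0,0,8.4],[0,0,0,15,0,0,8.4],[0,0,0,15,0,0,8.4]]]'; python3 -m inch '[[[0,0,0,0,0,0,0],[0,0,0,0,0,0,0]]]';python3 -c "
from h import *
plan([.4007,-.3321,.1],-7)"
```

```text
time: 4.2
ee_pos: [0.401, -0.3319, 0.1358]
tcp_rot: [180.0, -0.0, -7.2]
wrist_force: [-0.2, -0.3, 0.2]
opening: -0.0002
grasp_force: 0.0
time: 4.45
ee_pos: [0.4009, -0.3323, 0.1369]
tcp_rot: [180.0, -0.0, -6.8]
wrist_force: [0.7, -0.0, 0.0]
opening: 0.0003
grasp_force: 0.0
t 4.5 pos [ 0.4009 -0.3323  0.1369] yaw -6.8 q6 147.1 F [ 0.7 -0.   0. ] | shift [-0.2 -0.1 36.9] len 37 turn 0.2
```

```bash
python3 -m inch '[[[0,0,0,12,0,0,0],[0,0,0,12,0,0,0],[0,0,0,12,0,0,0],[0,0,0,8,0,0,0],[0,0,0,4,0,0,0],[0,0,0,4,0,0,0],[0,0,0,2,0,0,0],[0,0,0,0,0,0,0]]]'; python3 -m inch '[[[0,0,0,-20,0,0,0],[0,0,0,-40,0,0,0],[0,0,0,-40,0,0,0],[100,0,0,-40,0,0,0]]]'; python3 - <<'E'
from h import *
c=cam('top')
for t in('rocker_on','rocker_off'):
    print([(round(m['conf'],2),np.round(m['position'],1)) for m in finder.mark_of('top',t)[:2]])
for a in(.3,-.3):
    print(a,[proj(c,[.4034+np.cos(-.122+0)*0-np.sin(-.122)*s*.021,-.3103+np.cos(.122)*s*.021,.084-s*.022*np.sin(a)+.004]).round(1) for s in(1,-1)])
s=cam('side');cv2.imwrite('pics/rk1.png',cv2.resize(s['pixels'][150:250,400:500,::-1],(500,500),interpolation=cv2.INTER_CUBIC))
E
```

```text
time: 5.45
ee_pos: [0.4009, -0.3321, 0.0831]
tcp_rot: [180.0, -0.0, -6.9]
wrist_force: [-2.3, 2.2, 5.8]
opening: -0.0001
grasp_force: 2.5
time: 5.95
ee_pos: [0.4008, -0.332, 0.2237]
tcp_rot: [180.0, -0.0, -6.9]
wrist_force: [0.4, 0.7, 0.4]
opening: 0.0166
grasp_force: 0.0
[(0.53, array([498.7, 337.8]))]
[(0.67, array([515.5, 341.2]))]
0.3 [array([491.8, 337.6]), array([515.4, 339.1])]
-0.3 [array([494.2, 337.6]), array([512.7, 339.1])]
```

View pics/rk1.png

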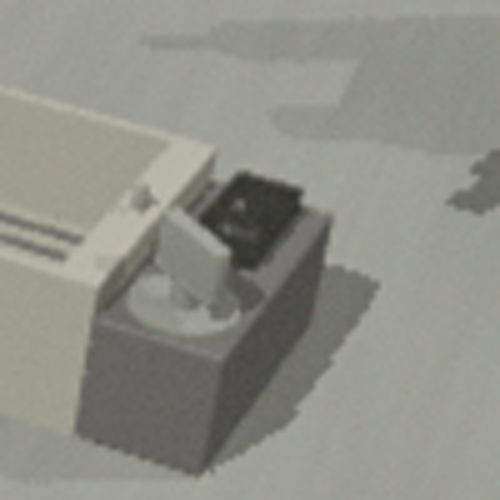

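```bash
python3 -m inch '[[[100,0,0,-4,0,0,-10],[100,0,0,-4,0,0,-10],[100,0,0,-4,0,0,-10],[100,0,0,-4,0,0,-10],[100,0,0,-4,0,0,-10],[100,0,0,-4,0,0,-10],[100,0,0,-4,0,0,-10],[100,0,0,0,0,0,-10]]]' >/dev/null; python3 -m inch '[[[100,0,0,0,0,0,-10],[100,0,0,0,0,0,-10],[100,0,0,0,0,0,-10],[100,0,0,0,0,0,-10],[100,0,0,0,0,0,-10],[100,0,0,0,0,0,-10],[100,0,0,0,0,0,-10],[100,0,0,0,0,0,-10]]]' >/dev/null; python3 -m inch '[[[100,0,0,0,0,0,-8],[100,0,0,0,0,0,0]]]';python3 -c "
from h import *
plan([.449,.2435,.23],161)"
```

```text
time: 8.4
ee_pos: [0.4005, -0.3319, 0.2489]
tcp_rot: [180.0, -0.1, 161.0]
wrist_force: [-0.1, -0.9, -0.0]
opening: 0.0855
grasp_force: 0.0
t 8.4 pos [ 0.4005 -0.3319  0.2489] yaw 161.0 q6 -20.7 F [-0.1 -0.9 -0. ] | shift [141.4 559.8  18.9] len 578 turn 0.0
```

Next I go to the groomer in 11 rows of (12.9, 50.9), then check whether it has been knocked aside.

```bash
python3 -m inch '[[[100,12.9,50.9,0,0,0,0],[100,12.9,50.9,0,0,0,0],[100,12.9,50.9,0,0,0,0],[100,12.9,50.9,0,0,0,0],[100,12.9,50.9,0,0,0,0],[100,12.9,50.9,0,0,0,0],[100,12.9,50.9,0,0,0,0],[100,0,0,0,0,0,0]]]'; python3 - <<'E'
from h import *
C={n:cam(n) for n in('top','side')}
for t in('groomer_grip','nailbrush_grip'):
    P={n:finder.mark_of(n,t) for n in C}
    print(t,{n:[(round(x['conf'],2),np.round(x['position']).tolist()) for x in P[n][:4]] for n in P})
for n in C: print(n,proj(C[n],[.448,.244,.163]),proj(C[n],[.542,.3157,.162]))
E
```

```text
time: 9.4
ee_pos: [0.4307, 0.0371, 0.2494]
tcp_rot: [-180.0, -0.1, 161.2]
wrist_force: [0.7, 0.3, 0.1]
opening: 0.0853
grasp_force: 0.0
groomer_grip {'top': [(0.83, [216.0, 328.0]), (0.18, [466.0, 334.0])], 'side': [(0.94, [354.0, 293.0])]}
nailbrush_grip {'top': [(0.9, [127.0, 302.0]), (0.76, [182.0, 283.0]), (0.76, [212.0, 229.0]), (0.74, [164.0, 224.0])], 'side': [(0.81, [284.0, 308.0]), (0.81, [255.0, 438.0]), (0.78, [227.0, 326.0]), (0.55, [189.0, 366.0])]}
top [218.23476341 329.40539357] [180.17296457 280.90754861]
side [353.80419992 295.15884523] [283.85760979 304.91531857]
```

```bash
python3 -m inch '[[[100,12.9,50.9,0,0,0,0],[100,12.9,50.9,0,0,0,0],[100,12.9,50.9,0,0,0,0],[100,12.9,50.9,0,0,0,0],[100,0,0,10,0,0,0],[100,0,0,10,0,0,0],[100,0,0,0,0,0,0]]]'; python3 -c "
from h import *
plan([.449,.2435,.160],161)"
```

```text
time: 10.58
ee_pos: [0.4481, 0.242, 0.2294]
tcp_rot: [-179.9, -0.0, 160.9]
wrist_force: [-0.0, -0.8, 1.3]
opening: 0.0852
grasp_force: 0.0
t 10.6 pos [0.4481 0.242  0.2294] yaw 160.9 q6 47.4 F [-0.  -0.8  1.3] | shift [-0.3  1.7 69.4] len 69 turn -0.1
```

```bash
python3 -m inch '[[[100,0,1.7,20,0,0,0],[100,0,0,20,0,0,0],[100,0,0,15,0,0,0],[100,0,0,14,0,0,0],[0,0,0,0,0,0,0],[0,0,0,0,0,0,0],[0,0,0,0,0,0,0],[0,0,0,0,0,0,0]]]' 60; python3 -m inch '[[[0,0,0,0,0,0,0],[0,0,0,0,0,0,0],[0,0,0,-20,0,0,0],[0,0,0,-30,0,0,0],[0,0,0,-30,0,0,0],[0,0,0,-20,0,0,0],[0,0,0,0,0,0,0]]]'; python3 -c "
from h import *
plan([.5467,-.2516,.26],173)"
```

```text
time: 11.58
ee_pos: [0.4491, 0.2454, 0.1621]
tcp_rot: [179.9, 0.0, 161.1]
wrist_force: [1.1, 1.1, -0.6]
opening: 0.0169
grasp_force: 59.1
time: 12.45
ee_pos: [0.4492, 0.2454, 0.2622]
tcp_rot: [179.9, 0.1, 161.1]
wrist_force: [0.8, 0.3, -0.9]
opening: 0.0164
grasp_force: 59.1
t 12.4 pos [0.4492 0.2454 0.2622] yaw 161.1 q6 47.6 F [ 0.8  0.3 -0.9] | shift [-253.4 -438.4    2.2] len 506 turn -11.9
```

```bash
python3 -m inch '[[[0,-10,-18,0,0,0,0],[0,-24,-46,0,0,0,0],[0,-24,-46,0,0,0,0],[0,-24,-46,0,0,0,0],[0,-24,-46,0,0,0,0],[0,-24,-46,0,0,0,0],[0,-24,-46,0,0,0,0],[0,-24,-46,0,0,0,0]]]' | grep -E 'open|grasp'; python3 -m inch '[[[0,-24,-46,0,0,0,0],[0,-24,-46,0,0,0,0],[0,-24,-46,0,0,0,0],[0,-15,-20,0,0,0,0],[0,0,0,0,0,0,-6],[0,0,0,0,0,0,-6],[0,0,0,0,0,0,0]]]'; python3 - <<'E'
from h import *
plan([.5427,-.3244,.0445],173)
C={n:cam(n) for n in('top','side')}
save(C['side'],'s2.png')
for n in C:print(n,proj(C[n],[*bot.get_obs()['ee_pos'][:2],.262]),[(round(m['conf'],2),np.round(m['position'])) for m in finder.mark_of(n,'groomer_grip')[:2]])
E
```

```text
opening: 0.0172
grasp_force: 59.0
time: 14.32
ee_pos: [0.5376, -0.3118, 0.2597]
tcp_rot: [180.0, -0.1, 173.0]
wrist_force: [-0.0, -0.1, -0.5]
opening: 0.0169
grasp_force: 59.1
t 14.3 pos [ 0.5376 -0.3118  0.2597] yaw 173.0 q6 -23.1 F [-0.  -0.1 -0.5] | shift [ -6.5 -11.8 215.2] len 216 turn 0.0
top [533.80518551 256.47579094] [(0.66, array([531., 256.])), (0.33, array([464., 332.]))]
side [405.12516671 113.75883053] [(0.81, array([407., 112.]))]
```

View pics/s2.png

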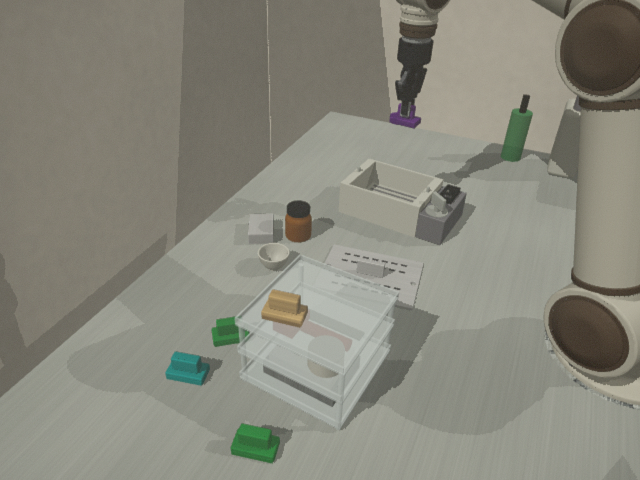

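The groomer is held level at (405,118) and the nailbrush is still in the tray at (285,305). I lower the groomer and release it with a part opening.

```bash
python3 -m inch '[[[0,-6.5,-11.8,0,0,0,0],[0,0,0,40,0,0,0],[0,0,0,40,0,0,0],[0,0,0,40,0,0,0],[0,0,0,40,0,0,0],[0,0,0,30,0,0,0],[0,0,0,15,0,0,0],[0,0,0,7,0,0,0]]]'; python3 -m inch '[[[0,0,0,2,0,0,0],[0,0,0,0,0,0,0],[42,0,0,0,0,0,0],[42,0,0,0,0,0,0],[42,0,0,-15,0,0,0],[42,0,0,-50,0,0,0],[42,0,0,-60,0,0,0],[100,0,0,-60,0,0,0]]]';  python3 -c "
from h import *
plan([.542,.3157,.230],185)"
```

```text
time: 15.52
ee_pos: [0.543, -0.3247, 0.0489]
tcp_rot: [180.0, -0.0, 173.0]
wrist_force: [-0.4, 1.0, -0.5]
opening: 0.0171
grasp_force: 59.1
time: 16.52
ee_pos: [0.5426, -0.3242, 0.2356]
tcp_rot: [-180.0, 0.1, 173.1]
wrist_force: [1.4, 0.6, 0.2]
opening: 0.0532
grasp_force: 0.0
t 16.5 pos [ 0.5426 -0.3242  0.2356] yaw 173.1 q6 -23.9 F [1.4 0.6 0.2] | shift [ 77.8 635.2   5.6] len 640 turn -11.9
```

```bash
python3 -m inch '[[[100,6,48.9,0,0,0,0],[100,6,48.9,0,0,0,0],[100,6,48.9,0,0,0,0],[100,6,48.9,0,0,0,0],[100,6,48.9,0,0,0,0],[100,6,48.9,0,0,0,0],[100,6,48.9,0,0,0,0],[100,0,0,0,0,0,0]]]' >/dev/null; python3 - <<'E'
from h import *
C={n:cam(n) for n in('top','side')}; ms=[]; xy=(.542,.3157)
for n in C:
    e=proj(C[n],[*xy,.16])
    o=[k for k in finder.outline_of(n,'nailbrush_grip') if np.hypot(*(np.array(k['extent'][:2])-e))<25]
    if o: ms.append((C[n],o[0]['pixels']))
print([fit('nailbrush_grip',[m],.14,xy) for m in ms],fit('nailbrush_grip',ms,.14,xy))
plan([*xy,.23],185)
E
```

```text
[(array([0.5427, 0.3135]), np.float64(6.0), np.float64(0.925)), (array([0.5425, 0.3154]), np.float64(8.6), np.float64(0.897))] (array([0.5434, 0.314 ]), np.float64(6.4), np.float64(0.9))
t 17.7 pos [0.5426 0.0197 0.2329] yaw 173.0 q6 9.1 F [-0.3  0.1 -0.7] | shift [ 36.5 293.7   2.9] len 296 turn -12.0
```

```bash
python3 -m inch '[[[100,6,48.8,0,0,0,0],[100,6,48.8,0,0,0,0],[100,6,48.8,0,0,0,0],[100,6,48.8,0,0,0,0],[100,6,48.8,0,0,0,0],[100,6,48.8,0,0,0,-6.8],[100,0,0,0,0,0,-6.8],[100,0,0,0,0,0,0]]]' >/dev/null; python3 -c "
from h import *
plan([.543,.3145,.161],186.6)"
```

```text
t 18.7 pos [0.5426 0.3149 0.2321] yaw -173.4 q6 23.6 F [-0.   0.2 -0.7] | shift [-0.3 -0.4 71.1] len 71 turn -0.0
```

```bash
python3 -m inch '[[[100,0,0,20,0,0,0],[100,0,0,20,0,0,0],[100,0,0,17,0,0,0],[100,0,0,14,0,0,0],[0,0,0,0,0,0,0],[0,0,0,0,0,0,0],[0,0,0,0,0,0,0],[0,0,0,0,0,0,0]]]' 60; python3 -m inch '[[[0,0,0,0,0,0,0],[0,0,0,0,0,0,0],[0,0,0,-20,0,0,0],[0,0,0,-30,0,0,0],[0,0,0,-30,0,0,0],[0,0,0,-20,0,0,0],[0,0,0,0,0,0,0]]]'; python3 -c "
from h import *
plan([.5507,-.2588,.26],173)"
```

```text
time: 19.73
ee_pos: [0.5425, 0.3157, 0.1624]
tcp_rot: [180.0, 0.1, -173.3]
wrist_force: [-0.1, 0.7, -0.3]
opening: 0.0184
grasp_force: 58.7
time: 20.6
ee_pos: [0.5426, 0.3158, 0.2624]
tcp_rot: [180.0, 0.1, -173.3]
wrist_force: [-0.1, -0.1, -0.2]
opening: 0.019
grasp_force: 58.8
t 20.6 pos [0.5426 0.3158 0.2624] yaw -173.3 q6 23.5 F [-0.1 -0.1 -0.2] | shift [  58.6 -571.6    2.4] len 575 turn 13.7
```

```bash
python3 -m inch '[[[0,2.4,-23.8,0,0,0,0],[0,4.9,-47.6,0,0,0,0],[0,4.9,-47.6,0,0,0,0],[0,4.9,-47.6,0,0,0,0],[0,4.9,-47.6,0,0,0,0],[0,4.9,-47.6,0,0,0,0],[0,4.9,-47.6,0,0,0,0],[0,4.9,-47.6,0,0,0,0]]]' | grep -E 'open|grasp'; python3 -m inch '[[[0,4.9,-47.6,0,0,0,0],[0,4.9,-47.6,0,0,0,0],[0,4.9,-47.6,0,0,0,0],[0,4.9,-47.6,0,0,0,0],[0,2.4,-23.8,0,0,0,6.9],[0,0,0,0,0,0,6.8],[0,0,0,0,0,0,0]]]'; python3 - <<'E'
from h import *
plan([.5507,-.2588,.0445],173)
C={n:cam(n) for n in('top','side')}
save(C['top'],'t3.png')
for n in C:print(n,proj(C[n],[*bot.get_obs()['ee_pos'][:2],.262]),[(round(m['conf'],2),np.round(m['position'])) for m in finder.mark_of(n,'nailbrush_grip')[:4]])
E
```

```text
opening: 0.0192
grasp_force: 58.7
time: 22.48
ee_pos: [0.549, -0.2595, 0.26]
tcp_rot: [180.0, -0.1, 172.9]
wrist_force: [-0.1, 0.2, -0.6]
opening: 0.0188
grasp_force: 58.8
t 22.5 pos [ 0.549  -0.2595  0.26  ] yaw 172.9 q6 -18.2 F [-0.1  0.2 -0.6] | shift [ -1.6   0.9 215.5] len 216 turn -0.1
top [501.82579868 251.28641025] [(0.83, array([163., 225.])), (0.82, array([505., 254.])), (0.81, array([209., 230.])), (0.55, array([127., 305.]))]
side [393.57000612 120.73647509] [(0.87, array([226., 324.])), (0.82, array([396., 120.])), (0.65, array([256., 440.])), (0.6, array([187., 367.]))]
```

View pics/t3.png

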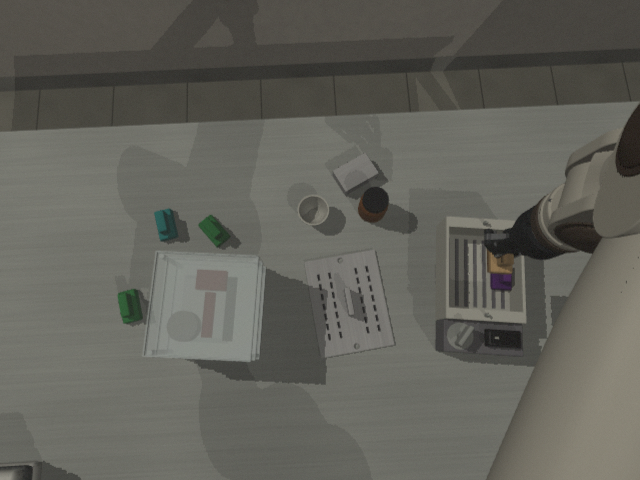

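The tray is empty of tools, the groomer lies in the basin at (502,282), and the nailbrush hangs above it at (500,260). I lower the nailbrush.

```bash
python3 -m inch '[[[0,-1.6,0.9,0,0,0,0],[0,0,0,40,0,0,0],[0,0,0,40,0,0,0],[0,0,0,40,0,0,0],[0,0,0,40,0,0,0],[0,0,0,30,0,0,0],[0,0,0,15,0,0,0],[0,0,0,7,0,0,0]]]'; python3 -m inch '[[[0,0,0,2,0,0,0],[0,0,0,0,0,0,0],[42,0,0,0,0,0,0],[42,0,0,0,0,0,0],[42,0,0,-15,0,0,0],[42,0,0,-50,0,0,0],[42,0,0,-60,0,0,0],[100,0,0,-60,0,0,0]]]';  python3 -c "
from h import *
plan([.4975,-.0105,.15],187.3)"
```

```text
time: 23.68
ee_pos: [0.5519, -0.2578, 0.0491]
tcp_rot: [180.0, -0.0, 173.0]
wrist_force: [-0.1, 0.3, -0.7]
opening: 0.0188
grasp_force: 58.8
time: 24.68
ee_pos: [0.5515, -0.2578, 0.2355]
tcp_rot: [-180.0, 0.1, 173.0]
wrist_force: [1.3, 0.2, 0.2]
opening: 0.0531
grasp_force: 0.0
t 24.7 pos [ 0.5515 -0.2578  0.2355] yaw 173.0 q6 -18.0 F [1.3 0.2 0.2] | shift [ 83.9 238.9  85.5] len 267 turn -14.3
```

```bash
python3 -m inch '[[[100,16.8,47.8,0,0,0,0],[100,16.8,47.8,0,0,0,0],[100,16.8,47.8,0,0,0,0],[100,16.8,47.8,0,0,0,0],[100,16.8,47.8,0,0,0,-7.2],[100,0,0,20,0,0,-7.1],[100,0,0,30,0,0,0],[100,0,0,0,0,0,0]]]'>/dev/null; python3 - <<'E'
from h import *
c=cam('top'); g=cv2.cvtColor(cv2.imread('pics/top0.png'),cv2.COLOR_BGR2GRAY).astype(float)
H=[]
for u,v in((340,260),(356,346)):
    w=g[v-6:v+7,u-6:u+7]; d=np.clip(np.median(w)-15-w,0,None); yy,xx=np.mgrid[-6:7,-6:7]; p=(u+(d*xx).sum()/d.sum(),v+(d*yy).sum()/d.sum())
    H.append(atz(c,p,.003)); print(p,H[-1])
d=H[0]-H[1];print((H[0]+H[1])/2,np.linalg.norm(d),np.degrees(np.arctan2(d[1],d[0])))
s=cam('side')
for n,cc in(('top',c),('side',s)):
  for t in('groomer_grip','nailbrush_grip'):
    print(n,t,[(round(m['conf'],2),atz(cc,m['position'],.045)) for m in finder.mark_of(n,t)[:4] if m['position'][0]>380 or n=='side'])
plan([.4975,-.0105,.15],187.3)
E
```

```text
(np.float64(338.2142857142857), np.float64(258.94805194805195)) [0.5967099  0.00520593 0.003     ]
(np.float64(356.2379746835443), np.float64(347.9037974683544)) [ 0.39901261 -0.02162479  0.003     ]
[ 0.49786126 -0.00820943  0.003     ] 0.1995096689066798 7.728742763486598
top groomer_grip [(0.98, array([ 0.53769229, -0.3435014 ,  0.045     ]))]
top nailbrush_grip []
side groomer_grip [(0.66, array([ 0.54007854, -0.35582098,  0.045     ])), (0.56, array([ 0.42035793, -0.37411982,  0.045     ]))]
side nailbrush_grip [(0.94, array([0.66883468, 0.29791205, 0.045     ])), (0.86, array([0.5042831 , 0.48901615, 0.045     ])), (0.83, array([0.67358818, 0.41545422, 0.045     ])), (0.47, array([ 0.54378319, -0.25673596,  0.045     ]))]
t 26.0 pos [ 0.4982 -0.0107  0.1835] yaw -172.8 q6 -8.5 F [ 0.  -0.1  0.1] | shift [ 0.7  0.3 33.5] len 34 turn -0.1
```

```bash
python3 - <<'E'
from h import *
c=cam('top')
cv2.imwrite('pics/b4.png',cv2.resize(c['pixels'][205:365,300:540,::-1],(800,533),interpolation=cv2.INTER_CUBIC))
E
```

```text
(no output)
```

View pics/b4.png

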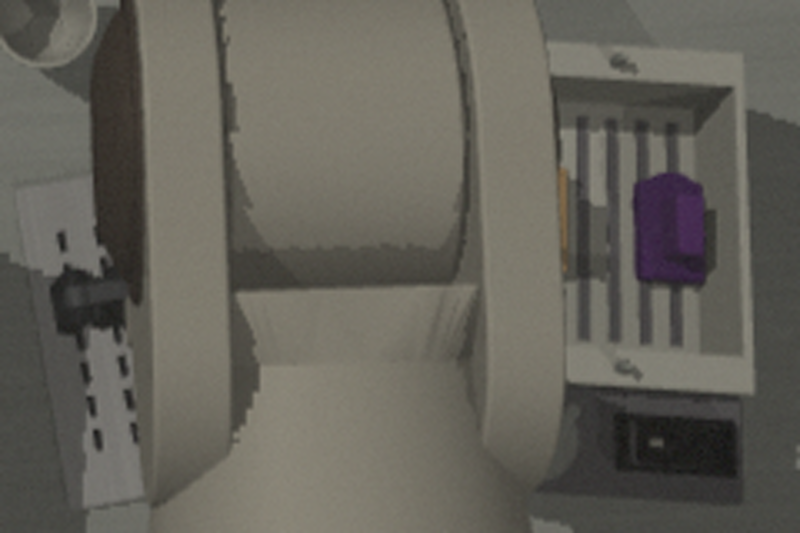

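The crop shows the groomer flat on the basin floor at about crop (670,230), with the nailbrush beside it partly hidden at (563,220). Next is the cover.

```bash
python3 -m inch '[[[100,0.5,-0.7,45,0,0,0],[100,0,0,45,0,0,0],[100,0,0,40,0,0,0],[100,0,0,25,0,0,0],[100,0,0,16,0,0,0],[0,0,0,0,0,0,0],[0,0,0,0,0,0,0],[0,0,0,0,0,0,0]]]' 110; python3 -m inch '[[[0,0,0,0,0,0,0],[0,0,0,0,0,0,0],[0,0,0,-5,0,0,0],[0,0,0,-20,0,0,0],[0,0,0,-40,0,0,0],[0,0,0,-40,0,0,0],[0,0,0,-40,0,0,0],[0,0,0,0,0,0,0]]]'; python3 -c "
from h import *
plan([.5467,-.2916,.17],173)"
```

```text
time: 27.02
ee_pos: [0.4981, -0.0113, 0.0125]
tcp_rot: [-180.0, 0.1, -172.7]
wrist_force: [-0.6, 0.6, -0.1]
opening: 0.0324
grasp_force: 0.0
time: 28.02
ee_pos: [0.4986, -0.0113, 0.1593]
tcp_rot: [-180.0, 0.3, -172.7]
wrist_force: [-0.7, 0.3, -4.1]
opening: 0.0099
grasp_force: 107.6
t 28.0 pos [ 0.4986 -0.0113  0.1593] yaw -172.7 q6 -8.6 F [-0.7  0.3 -4.1] | shift [ -12.3 -284.1  -10.7] len 285 turn 14.3
```

```bash
python3 -m inch '[[[0,-1,-20,-10,0,0,0],[0,-2.3,-53,0,0,0,0],[0,-2.3,-53,0,0,0,0],[0,-2.3,-53,0,0,0,0],[0,-2.3,-53,0,0,0,0],[0,-2,-52,0,0,0,7.2],[0,0,0,0,0,0,7.1],[0,0,0,0,0,0,0]]]'; python3 - <<'E'
from h import *
plan([.5467,-.2916,.17],173)
o=bot.get_obs(); C={n:cam(n) for n in('top','side')}
z=o['ee_pos'][2]-.0125
for n in C:
    r=[k for k in finder.outline_of(n,'cover_grip')][:2]
    for k in r: print(n,round(k['conf'],2),np.round(k['extent']),k['pixels'].sum())
    print(n,'mark',[(round(m['conf'],2),atz(C[n],m['position'],z+.0225).round(4)) for m in finder.mark_of(n,'cover_grip')[:2]])
    a=np.radians(o['tcp_rot'][2])
    for s in(1,-1):
        h=o['ee_pos']+[np.cos(a)*s*.096,np.sin(a)*s*.096,-.010]; print('expected hole',proj(C[n],h).round(1))
im=[C[n]['pixels'][...,::-1] for n in C]
u,v=proj(C['top'],o['ee_pos']).astype(int);a=im[0][max(0,v-75):v+75,max(0,u-75):u+75]
u2,v2=proj(C['side'],o['ee_pos']).astype(int);b=im[1][max(0,v2-60):v2+90,u2-75:u2+75]
print((u-75,max(0,v-75)),(u2-75,max(0,v2-60)))
cv2.imwrite('pics/c5.png',np.hstack([cv2.resize(x,(400,400),interpolation=cv2.INTER_CUBIC) for x in(a,b)])); print(a.shape,b.shape)
E
```

```text
time: 29.02
ee_pos: [0.5446, -0.2917, 0.1642]
tcp_rot: [179.9, -0.2, 173.0]
wrist_force: [0.4, 0.3, -4.6]
opening: 0.0103
grasp_force: 108.4
t 29.0 pos [ 0.5446 -0.2917  0.1642] yaw 173.0 q6 -21.1 F [ 0.4  0.3 -4.6] | shift [-2.   0.3 -5.8] len 6 turn -0.0
top 0.94 [500. 266.  89. 112.] 7333
top mark [(0.81, array([ 0.5502, -0.2956,  0.1742]))]
expected hole [498.  313.9]
expected hole [496.4 215.8]
side mark [(0.7, array([ 0.5461, -0.2969,  0.1742]))]
expected hole [431.3 167.5]
expected hole [360.4 147.7]
(np.int64(424), np.int64(187)) (np.int64(320), np.int64(93))
(150, 150, 3) (150, 150, 3)
```

View pics/c5.png

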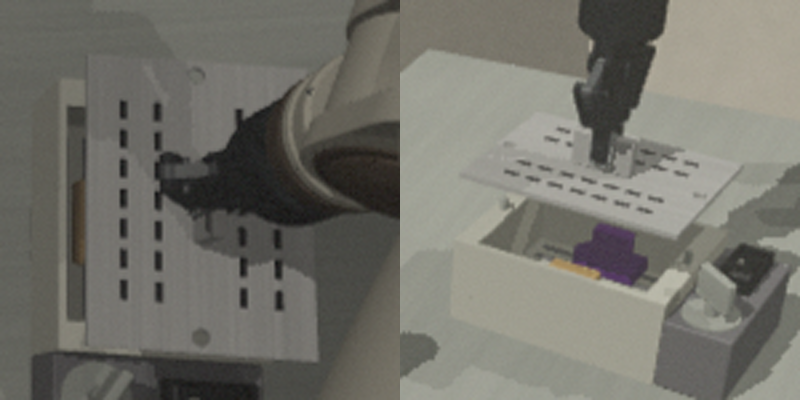

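```bash
python3 -m inch '[[[0,-1.2,1.9,10,0,0,0],[0,0,0,14,0,0,0],[0,0,0,14,0,0,0],[0,0,0,8,0,0,0],[0,0,0,2,0,0,0],[0,0,0,2,0,0,0],[0,0,0,0,0,0,0]]]';  python3 -m inch '[[[0,0,0,2,0,0,0],[0,0,0,2,0,0,0],[0,0,0,0,0,0,0]]]'
```

```text
time: 30.2
ee_pos: [0.5469, -0.2898, 0.1166]
tcp_rot: [-180.0, 0.0, 173.0]
wrist_force: [-0.7, -0.2, -4.3]
opening: 0.0102
grasp_force: 108.4
time: 30.58
ee_pos: [0.5467, -0.2896, 0.1121]
tcp_rot: [180.0, -0.0, 173.0]
wrist_force: [-0.5, 0.4, -4.3]
opening: 0.0101
grasp_force: 108.4
```

```bash
python3 -m inch '[[[0,0.7,0,2,0,0,0],[0,0,0,2,0,0,0],[0,0,0,0,0,0,0]]]';  python3 -m inch '[[[0,0,0,2,0,0,0],[0,0,0,2,0,0,0],[0,0,0,0,0,0,0]]]'
```

```text
time: 30.95
ee_pos: [0.5459, -0.2895, 0.108]
tcp_rot: [180.0, -0.0, 173.0]
wrist_force: [0.1, -0.5, -2.8]
opening: 0.01
grasp_force: 108.4
time: 31.32
ee_pos: [0.546, -0.2895, 0.104]
tcp_rot: [180.0, -0.0, 173.0]
wrist_force: [-0.2, -0.1, -4.0]
opening: 0.0102
grasp_force: 108.4
```

```bash
python3 -m inch '[[[0,0,0,2,0,0,0],[0,0,0,2,0,0,0],[0,0,0,1,0,0,0],[0,0,0,0,0,0,0]]]'
```

```text
time: 31.82
ee_pos: [0.5461, -0.2896, 0.0994]
tcp_rot: [-180.0, 0.0, 173.0]
wrist_force: [-0.1, 0.6, -3.1]
opening: 0.0099
grasp_force: 108.8
```

```bash
python3 -m inch '[[[0,0,0,1,0,0,0],[0,0,0,1,0,0,0],[0,0,0,0,0,0,0]]]'; python3 - <<'E'
from h import *
C={n:cam(n) for n in('top','side')}
a=C['top']['pixels'][195:365,425:545,::-1];b=C['side']['pixels'][120:290,320:490,::-1]
cv2.imwrite('pics/c6.png',np.hstack([cv2.resize(a,(353,500),interpolation=cv2.INTER_CUBIC),cv2.resize(b,(447,447)if 0 else(447,500),interpolation=cv2.INTER_CUBIC)]))
E
```

```text
time: 32.2
ee_pos: [0.5461, -0.2896, 0.0993]
tcp_rot: [-180.0, 0.1, 173.0]
wrist_force: [-5.5, 3.3, 9.5]
opening: 0.0101
grasp_force: 110.7
```

View pics/c6.png

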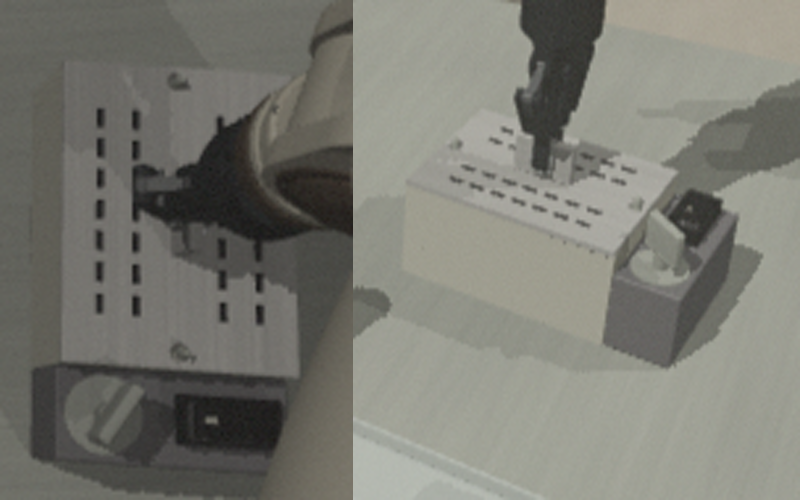

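The picture shows the plate flat on the rim with a stud through each hole, at crop (178,80) and (180,350). I release it.

```bash
python3 -m inch '[[[45,0,0,-2,0,0,0],[45,0,0,0,0,0,0],[45,0,0,0,0,0,0],[45,0,0,-10,0,0,0],[45,0,0,-30,0,0,0],[45,0,0,-40,0,0,0],[45,0,0,0,0,0,0]]]' 60; python3 -c "
from h import *
plan([.4138,-.2273,.16],138)"
```

```text
time: 33.17
ee_pos: [0.5474, -0.2903, 0.1836]
tcp_rot: [-179.9, 0.3, 173.0]
wrist_force: [0.1, 0.2, -0.2]
opening: 0.0384
grasp_force: 0.0
t 33.2 pos [ 0.5474 -0.2903  0.1836] yaw 173.0 q6 -20.9 F [ 0.1  0.2 -0.2] | shift [140.3  46.2  23.6] len 150 turn 35.0
```

```bash
python3 -m inch '[[[40,46.8,15.4,0,0,0,0],[40,46.8,15.4,0,0,0,0],[40,46.8,15.4,0,0,0,0],[40,0,0,5,0,0,8.7],[40,0,0,5,0,0,8.7],[40,0,0,5,0,0,8.8],[40,0,0,5,0,0,8.8],[40,0,0,0,0,0,0]]]'; python3 - <<'E'
from h import *
plan([.4138,-.2273,.091],138)
c=cam('top')
print([(round(m['conf'],2),atz(c,m['position'],.098)) for m in finder.mark_of('top','key_grip')[:2]])
E
```

```text
time: 34.17
ee_pos: [0.4121, -0.2264, 0.1586]
tcp_rot: [-180.0, -0.1, 138.0]
wrist_force: [0.1, -0.4, 0.6]
opening: 0.0347
grasp_force: 0.0
t 34.2 pos [ 0.4121 -0.2264  0.1586] yaw 138.0 q6 13.2 F [ 0.1 -0.4  0.6] | shift [-1.9  0.5 67.6] len 68 turn 0.0
[(0.63, array([0.49889364, 0.28804331, 0.098     ])), (0.57, array([ 0.41385539, -0.22946357,  0.098     ]))]
```

```bash
python3 -m inch '[[[40,-1.9,0.5,25,0,0,0],[40,0,0,25,0,0,0],[40,0,0,19,0,0,0],[0,0,0,0,0,0,0],[0,0,0,0,0,0,0],[0,0,0,0,0,0,0],[0,0,0,0,0,0,0]]]' 60; python3 -m inch '[[[0,0,0,0,0,0,10],[0,0,0,0,0,0,10],[0,0,0,0,0,0,10],[0,0,0,0,0,0,10],[0,0,0,0,0,0,10],[0,0,0,0,0,0,10],[0,0,0,0,0,0,0]]]'; python3 -c "
from h import *
plan([.4138,-.2273,.091],138);print(bot.get_obs()['torque'])"
```

```text
time: 35.15
ee_pos: [0.414, -0.2274, 0.0904]
tcp_rot: [-180.0, -0.0, 138.0]
wrist_force: [-1.5, 1.4, -5.3]
opening: 0.0087
grasp_force: 59.9
time: 36.02
ee_pos: [0.4134, -0.2275, 0.0904]
tcp_rot: [-179.9, 0.0, 77.8]
wrist_force: [-4.7, 0.0, -2.8]
opening: 0.0088
grasp_force: 60.3
t 36.0 pos [ 0.4134 -0.2275  0.0904] yaw 77.8 q6 73.4 F [-4.7  0.  -2.8] | shift [ 0.3  0.3 -0.6] len 1 turn -60.2
[0.08867696 1.04339994 0.01004959]
```

```bash
python3 -m inch '[[[0,0,0,0,0,0,10],[0,0,0,0,0,0,10],[0,0,0,0,0,0,10],[0,0,0,0,0,0,10],[0,0,0,0,0,0,10],[0,0,0,0,0,0,0]]]'; python3 -c "
from h import *
o=bot.get_obs();print(o['torque'],o['q'][5])"; python3 -m inch '[[[0,0,0,0,0,0,10],[0,0,0,0,0,0,10],[0,0,0,0,0,0,10],[0,0,0,0,0,0,10],[0,0,0,0,0,0,0]]]'; python3 -c "
from h import *
o=bot.get_obs();print(o['torque'],o['q'][5])"
```

```text
time: 36.78
ee_pos: [0.413, -0.2272, 0.0904]
tcp_rot: [-179.9, 0.1, 27.8]
wrist_force: [-7.5, 1.3, -1.3]
opening: 0.0088
grasp_force: 60.6
[ 0.48063807  1.49593472 -0.00661888] 123.40057686805368
time: 37.4
ee_pos: [0.413, -0.2268, 0.0904]
tcp_rot: [-180.0, 0.1, -12.2]
wrist_force: [-6.7, 4.6, 0.2]
opening: 0.0086
grasp_force: 60.7
[ 0.92755968  1.50666741 -0.01938922] 163.40285241086494
```

```bash
python3 -m inch '[[[35,0,0,0,0,0,0],[35,0,0,0,0,0,0],[35,0,0,0,0,0,0],[35,0,0,-25,0,0,0],[35,0,0,-25,0,0,0],[35,0,0,0,0,0,0]]]'; python3 -m inch '[[[35,0,0,0,0,0,-10],[35,0,0,0,0,0,-10],[35,0,0,0,0,0,-10],[35,0,0,0,0,0,-10],[35,0,0,0,0,0,-10],[35,0,0,0,0,0,-10],[35,0,0,0,0,0,-10],[35,0,0,0,0,0,-10]]]' >/dev/null;  python3 -m inch '[[[35,0,0,0,0,0,-10],[35,0,0,0,0,0,-10],[35,0,0,0,0,0,-10],[35,0,0,0,0,0,-10],[35,0,0,0,0,0,-10],[35,0,0,0,0,0,-10],[35,0,0,0,0,0,-10],[35,0,0,0,0,0,-10]]]' >/dev/null;  python3 -m inch '[[[35,0,0,0,0,0,-10],[35,0,0,0,0,0,-10],[35,0,0,0,0,0,0]]]' >/dev/null; python3 - <<'E'
from h import *
plan([.4138,-.2273,.091],168);print(bot.get_obs()['torque'])
c=cam('side'); cv2.imwrite('pics/k7.png',cv2.resize(c['pixels'][140:240,385:505,::-1],(600,500),interpolation=cv2.INTER_CUBIC))
for a in (-12,-42):
  d=np.array([np.cos(np.radians(a)),np.sin(np.radians(a)),0])*.023
  p=np.array([.4138,-.2273,.114]); print(a,[(proj(c,p+s*d)-[385,140])*5 for s in(1,-1)])
E
```

```text
time: 38.15
ee_pos: [0.4152, -0.228, 0.1423]
tcp_rot: [179.9, -0.2, -12.0]
wrist_force: [-0.1, -1.6, -0.6]
opening: 0.0299
grasp_force: 0.0
t 40.5 pos [ 0.414  -0.2274  0.1396] yaw 167.9 q6 -16.7 F [-0.2  0.3  0.3] | shift [ 0.2  0.  48.6] len 49 turn -0.1
[-0.0162911   0.00235746 -0.00818304]
-12 [array([220.44545298, 260.89886198]), array([310.0789951 , 292.32709529])]
-42 [array([237.23916529, 253.39040761]), array([293.25204065, 300.19922182])]
```

View pics/k7.png

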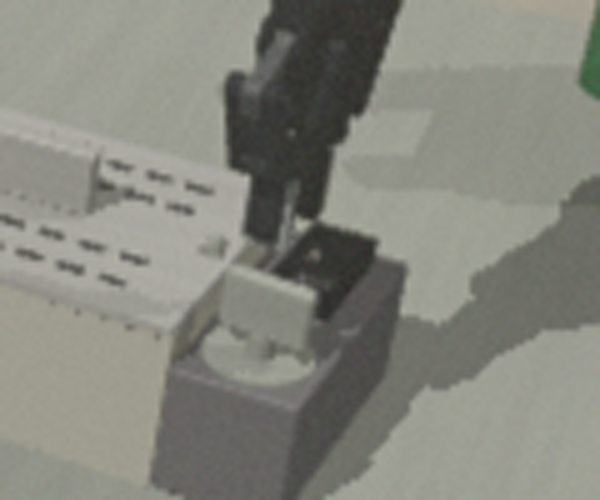

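The wing now stands at about -12°, with its top edge at crop (228,265) to (316,292), so it turned with the gripper. I regrip and go on to the stop.

```bash
python3 -m inch '[[[35,0,0,25,0,0,0],[35,0,0,23.6,0,0,0],[35,0,0,0,0,0,0],[0,0,0,0,0,0,0],[0,0,0,0,0,0,0],[0,0,0,0,0,0,0],[0,0,0,0,0,0,0]]]' 60;  python3 -c "
from h import *
o=bot.get_obs();print(o['torque'],o['q'][5])"
python3 -m inch '[[[0,0,0,0,0,0,7.5],[0,0,0,0,0,0,7.5],[0,0,0,0,0,0,0]]]'; python3 -c "
from h import *
o=bot.get_obs();print(o['torque'],o['q'][5])"; python3 -m inch '[[[0,0,0,0,0,0,5],[0,0,0,0,0,0,0]]]'; python3 -c "
from h import *
o=bot.get_obs();print(o['torque'],o['q'][5],o['joint_efforts'][5])"
```

```text
time: 41.45
ee_pos: [0.4145, -0.2273, 0.0927]
tcp_rot: [180.0, 0.1, 168.0]
wrist_force: [-1.8, 5.8, 6.7]
opening: 0.0087
grasp_force: 60.7
[ 1.03725242  0.21444433 -0.05481597] -16.721884716950573
time: 41.82
ee_pos: [0.4145, -0.2275, 0.0927]
tcp_rot: [180.0, 0.1, 152.8]
wrist_force: [-1.5, 3.6, 5.9]
opening: 0.0087
grasp_force: 60.7
[ 0.75758332  0.3953156  -0.09920579] -1.6149261879981922
time: 42.08
ee_pos: [0.4144, -0.2276, 0.0927]
tcp_rot: [180.0, 0.1, 147.9]
wrist_force: [-1.4, 3.4, 5.7]
opening: 0.0089
grasp_force: 60.7
[ 0.69121729  0.44562674 -0.01085559] 3.347348592398187 0.51705127581954
```

```bash
for i in 1; do :; done; python3 -m inch '[[[0,0,0,0,0,0,4],[0,0,0,0,0,0,0]]]'|sed -n 3p; python3 -c "
from h import *
o=bot.get_obs();print(o['torque'],o['q'][5],o['joint_efforts'][5])"; python3 -m inch '[[[0,0,0,0,0,0,4],[0,0,0,0,0,0,0]]]'|sed -n 3p; python3 -c "
from h import *
o=bot.get_obs();print(o['torque'],o['q'][5],o['joint_efforts'][5])"
```

```text
tcp_rot: [-180.0, 0.1, 144.0]
[0.50134453 0.53854128 1.12377886] 7.2484068563375805 1.5676221996545792
tcp_rot: [-180.0, 0.1, 140.1]
[0.45350081 0.66351144 1.95606886] 11.180964397279888 2.4346762150526047
```

```bash
python3 -m inch '[[[0,0,0,0,0,0,4],[0,0,0,0,0,0,0]]]'|sed -n 3p; python3 -c "
from h import *
o=bot.get_obs();print(o['torque'],o['q'][5],o['joint_efforts'][5])"
```

```text
tcp_rot: [-180.0, 0.1, 136.1]
[0.39519813 0.80266479 2.90502174] 15.113725846822554 3.326396942138672
```

The torque climbs from yaw 147 on, which is exactly 3.6 rad from the box axis, so the key is at its stop. I release, rise and check.

```bash
python3 -m inch '[[[35,0,0,0,0,0,0],[35,0,0,0,0,0,0],[35,0,0,0,0,0,0],[35,0,0,-25,0,0,0],[0,0,0,-35,0,0,0],[0,0,0,0,0,0,-9],[0,0,0,0,0,0,-9],[0,0,0,0,0,0,-9]]]'; python3 -m inch '[[[0,0,0,0,0,0,-10],[0,0,0,0,0,0,0]]]'; python3 - <<'E'
from h import *
plan([.4061,-.2884,.11],173)
c=cam('side'); cv2.imwrite('pics/k8.png',cv2.resize(c['pixels'][140:240,385:505,::-1],(600,500),interpolation=cv2.INTER_CUBIC))
for a in (-33,-44):
  d=np.array([np.cos(np.radians(a)),np.sin(np.radians(a)),0])*.023
  p=np.array([.4138,-.2273,.114]); print(a,[(proj(c,p+s*d)-[385,140])*5 for s in(1,-1)])
E
```

```text
time: 43.82
ee_pos: [0.4141, -0.2275, 0.1516]
tcp_rot: [-180.0, -0.0, 163.2]
wrist_force: [-0.1, 0.2, 0.2]
opening: 0.0001
grasp_force: 0.0
time: 44.08
ee_pos: [0.414, -0.2275, 0.1516]
tcp_rot: [180.0, -0.0, 172.9]
wrist_force: [0.3, 1.0, -0.4]
opening: -0.0002
grasp_force: 0.0
t 44.1 pos [ 0.414  -0.2275  0.1516] yaw 172.9 q6 -21.7 F [ 0.3  1.  -0.4] | shift [  0.3 -61.4  41.6] len 74 turn -0.1
-33 [array([231.19680409, 255.05622284]), array([299.38788845, 298.43851571])]
-44 [array([238.67686092, 253.09563528]), array([291.78473933, 300.5117817 ])]
```

View pics/k8.png

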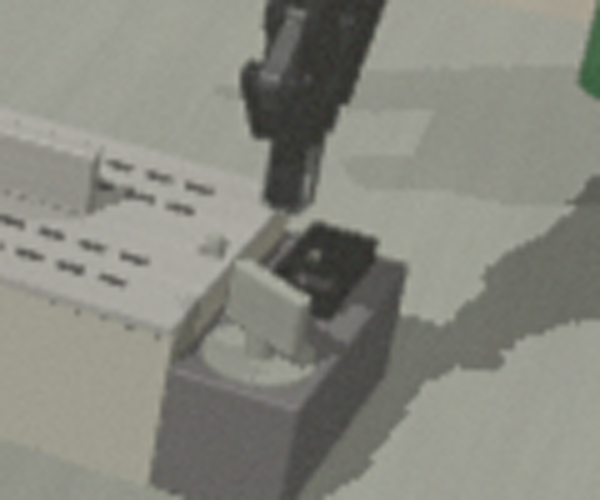

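The wing's edge runs from crop (238,260) to (308,300), which matches -33°: fully wound. Now I press the ON end.

```bash
python3 -m inch '[[[0,0.2,-30.7,0,0,0,0],[0,0.2,-30.7,0,0,0,0],[0,0,0,15,0,0,0],[0,0,0,15,0,0,0],[0,0,0,15,0,0,0],[0,0,0,8,0,0,0],[0,0,0,5,0,0,0],[0,0,0,5,0,0,0]]]'; python3 -m inch '[[[0,0,0,3,0,0,0],[0,0,0,2.5,0,0,0],[0,0,0,0,0,0,0]]]'
```

```text
time: 45.12
ee_pos: [0.4065, -0.2883, 0.0889]
tcp_rot: [-180.0, 0.0, 173.0]
wrist_force: [0.5, 0.4, 0.3]
opening: 0.0003
grasp_force: 0.5
time: 45.5
ee_pos: [0.4063, -0.2885, 0.0834]
tcp_rot: [-180.0, 0.0, 173.0]
wrist_force: [0.1, -0.5, 0.8]
opening: 0.0002
grasp_force: 0.4
```

Next I retreat clear of everything and check the final state.

```bash
python3 -m inch '[[[0,0,0,-20,0,0,0],[0,0,0,-40,0,0,0],[0,0,0,-40,0,0,0],[0,0,0,-40,0,0,0],[0,45,-20,0,0,0,0],[0,45,-45,0,0,0,0],[0,45,-45,0,0,0,0],[0,0,0,0,0,0,0]]]'; python3 - <<'E'
from h import *
c,s=cam('top'),cam('side')
a=c['pixels'][195:365,425:545,::-1];b=s['pixels'][140:240,385:505,::-1]
cv2.imwrite('pics/f9.png',np.hstack([cv2.resize(a,(340,480),interpolation=cv2.INTER_CUBIC),cv2.resize(b,(460,480),interpolation=cv2.INTER_CUBIC)]))
E
```

```text
time: 46.5
ee_pos: [0.2575, -0.3816, 0.2232]
tcp_rot: [-180.0, -0.0, 172.6]
wrist_force: [1.0, -0.1, 0.4]
opening: 0.0002
grasp_force: 0.0
```

View pics/f9.png

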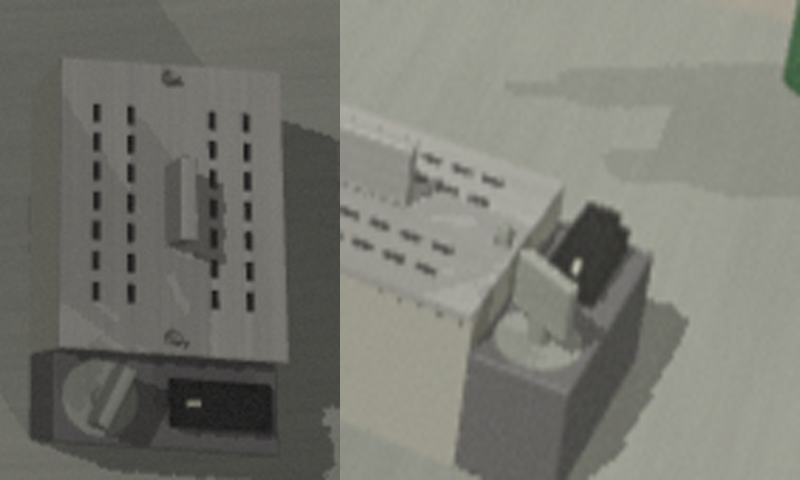

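The final picture shows the cover flat with both studs through it, the key at its stop, and the rocker's marked end down with its far end raised (ON).

```bash
python3 -c "
from workcell import bot
print(bot.job_done())"
```

```text
the job is handed in; nothing more can be done
None
```

The job is done and handed in after about 46 s: rocker snapped OFF, groomer and nailbrush (the only two tools there) in the basin, cover flat on its studs, key wound to its stop, and rocker snapped ON last; jar, ramekin and soap tin were never touched.

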